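Load a key blank into the key-cutting machine and hold it home

TASK

Load the uncut car key into the key-cutting machine: swing the clear guard door wide open by its handle, pick up the key by its black head and slide the blade straight into the vice, on against the sprung plunger, until the shoulder of the head sits squarely and firmly against the front of the vice. Push it home without forcing it, and finish still gripping the key and pressing it against that stop, guard open, so that I can tighten the vice. Leave the other things on the bench where they lie.

Things in the scene. Friction and masses are not known exactly. Their poses are not given: they have to be found in the camera images.
- machine: White desktop key-cutting machine, fixed: base 300 deep (x) x 240 wide (y) x 55 mm high; spindle head at the back, over 155 mm high from 50 mm behind the stop plates on. Origin: centre of the underside; x points to its back, the way the key goes in; z up. Two cheeks (192 mm apart outside, tops at 150 mm) and the guard door close off the vice.
- cheek_gap (a point): Point midway between the cheeks in the plane of the shut door, 51 mm in front of the stop plates and at the same 130 mm height: the 58 mm head fits only with the door open. The passage is 180 mm wide; nothing stands in it in front of the plates above 55 mm. x points into the vice
- vice_face: The hard stop: two aluminium plates on the front of the vice, left and right of its mouth (each 13 wide x 30 mm tall, 24 mm apart). Origin: centre of the mouth in the plane of the plates, 130 mm above the bench = height of the key's mid-plane when in. x points into the vice, z up. The vice is 50 mm wide and 145 mm high; its clamp knob (left side) lies 30 mm and more behind the plates.
- channel (a point): Start of the blade channel, 12 mm behind the stop plates, on the centre line, 130 mm above the bench; x along the channel. The mouth, about 23 wide x 20 mm high at the plates, narrows to here; from here on the channel is 12 mm wide, its floor 3.5 mm below and its roof (the open top jaw) 4.5 mm above this point. Straight and level
- plunger (a joint): Sprung plunger (8 mm steel pin) in the vice channel: 0 at rest, grows as it is pushed in along the channel (m), returns by itself. The blade tip meets it when the shoulder is still 8 mm from the plates; with the shoulder on the plates it reads 0.008. Spring: 3 N at 0, plus 0.5 N per mm (7 N with the key home). Let go, it pushes the key back out
- plunger_tip (a point): Front end of the plunger, on the channel's centre line; 34 mm behind the stop plates at rest.
- guard (a joint): Guard door: clear pane in an aluminium frame, 190 wide x 93 tall x 6 mm, from 57 to 150 mm above the bench, on a vertical hinge at the machine's right (-y) front corner. 0 shut, grows as it swings out towards the front (rad), stop at 1.92. Light, stays where it is left
- guard_handle (a point): Grip point on the door's handle: an upright round steel bar 10 mm thick, 52 mm long, 160 mm from the hinge and 36 mm out from the door's mid-plane. This point is 127 mm above the bench, 16 mm below the bar's top bend, 23 mm below the door's top. Its y axis points from hinge to free edge, its -x axis out of the door's front
- guard_hinge (a point): Point on the door's vertical hinge axis, at the height of the door's top (150 mm above the bench).
- key: Uncut car key, lying flat on the bench: black plastic head 58 long (x) x 36 wide (y) x 13 mm thick with three round buttons on top; plain steel blade out of the middle of one end, 42 mm long, 9 mm wide, 4 mm thick, with a rounded tip. About 40 g. Origin: centre of the head's underside; x points along the blade to the tip, z up out of the buttons.
- key_shoulder (a point): Centre of the head's front face (the shoulder), where the blade comes out: 29 mm ahead of the key's origin and 6.5 mm above it.
- key_tip (a point): Tip of the blade, 42 mm ahead of the shoulder.
- padlock: Bystander: brass padlock lying flat, about 85 x 50 x 22 mm, steel shackle to its +x. Leave it alone.
- cylinder: Bystander: brass door-lock cylinder lying on its side, 67 x 33 x 17 mm. Leave it alone.
- screwdriver: Bystander: black-handled screwdriver, 190 mm long, lying along its x. Leave it alone.
Not all that is in view belongs to the job. Leave any green, orange or red look-alike of the key alone.

How it is judged:
By the outcome, as a careful person would: the job done as asked, in the order asked, and still so for the second after the job is handed in, while the arm keeps its last pose, push and grip.
It also fails if it takes over 69 s, if anything falls off the work surface, if the arm or the gripper's body presses on something with over 40 N, if the wrist force passes 120 N, or if a joint passes its speed limit or range.

ROBOT

A 7-joint arm with a two-finger parallel gripper is mounted at the origin on the work surface. World frame = base frame: x ahead of the robot, y to its left, z up, the work surface at z = 0. Lengths are in m, angles in rad, forces in N, time in s.
With the tool pointing down it reaches from about 0.4 to 0.85 m from the base axis. Payload 10.4 kg.
Tool frame: the origin (TCP) lies on the centre line of the jaws, within the pads' length; the fingertips stand 17 mm ahead of it and the grasp point (between the pads) lies 2 mm behind it; z points along the fingers, y is the line along which they close (so a half turn about z gives the same grasp; the last joint's range is limited). The gripper opens to 85 mm and grips with 20 to 120 N. Pads are 22 mm wide; open, the fingers measure 114 mm over their backs; the gripper's body (76 mm by 85 mm) begins 54 mm behind the grasp point. The pads swing forward as they close: fully open they stand 13 mm farther back than shut.
Start: joints at [1.325, 0.332, -0.065, 1.46, 0.022, 1.35, -0.088], TCP at [0.138, -0.61, 0.248] pointing down, gripper open.
Joint ranges: [-2.6, 2.6], [-0.5, 2.12], [-1.47, 1.34], [0.16, 2.42], [-1.27, 4.41], [0.06, 2.06], [-2.6, 2.6]. Speed limits (rad/s): [2.22, 2.22, 2.79, 2.79, 3.14, 3.14, 3.14].

INTERFACE

Orientations are given as a unit quaternion [x, y, z, w].
In Python, from workcell import sensors, imaging, order, spotter gives the robot as it stands. The module is installed in compiled form; this text tells all that it offers.
- The arm moves only by the shell command python3 -m inch 'ROWS' [FORCE]. ROWS is JSON, a list that holds one entry, the list of rows, each a list of 7 numbers: the shift along the tool's x, y, z in m, then the turn, a rotation vector about the tool's x, y, z in rad, then the closure, from -1 (fully open) to 1 (shut). In form: [[[x, y, z, ax, ay, az, hand], ...]]. A call has 1 to 10 rows; each row is the pose to reach, as a shift and turn from the pose commanded when the call began, along the tool's axes at that moment; what a row does not reach only later rows make up. A row lasts 1/10 s, in which the tool goes at most 50 mm and 8.59 degrees, less where a joint would pass 70% of its speed; a pose out of reach is approached as far as the arm can. A call with a gripper value outside its range is refused whole. The fingers move at their own pace and stop on an object; FORCE is the grip in N (left out, the last holds). Time passes only in rows, so rows that repeat a pose let the fingers close. It gives the time, the measured TCP pose, the force, the opening and the grip force at its end, in the units of the state.
- sensors.get_obs(): the state, without advancing time (a new reading comes with each control period).
- imaging.camera(name): name is "side" or "top"; returns the picture (384x512x3 uint8, blue, green, red); there is no depth.
- imaging.calibration(name): a dict with "mtx" (3x3 intrinsics, pixels), "D" ([k1, k2, p1, p2, k3] as OpenCV has them; the pictures are not rectified), "R" (3x3) and "t" (3): a world point X has camera coordinates R X + t. Camera axes: x right, y down, z forward; pixel columns grow to the right and rows downward; lengths in m; the calibration is good to about 2 mm. A picture is of the moment at which its call begins. calibration takes no time and is no camera call.
- order.hand_in(): hands the job in; it is judged then, once.
Trained networks look in the newest picture that a camera, given by its name, has taken for a name from the list of things; names that differ only in an ending like _2 or _b are one class to them, and where a whole thing is asked for, a point or a joint stands for the part that bears it (a point fixed in the world has none). Each returns a list of dicts, best first, with "conf" (0 to 1); they miss things now and then, are a little off and sometimes report something else, mostly with a low value. They report only what shows in the picture. A call takes as long as a camera call. They do not tell look-alikes from the thing itself.
- spotter.look_for(label, camera): "pixel" ([column, row] in pixels, amid what is visible of it).
The state is a dict: "clock": time; "joint_pos": joint angles; "joint_velocities": joint speeds; "tau": joint torques, N m; "position": TCP position; "ee_rot": TCP orientation; "ft_force": force on the tool from outside, world axes, zero at the start; "torque": the same for the moment, N m; "grip_width": opening from 0.0 (shut) to 1.0 (fully open); "grasp_force": force on a finger pad.
Only numpy, scipy, OpenCV 4.12 (cv2) and the standard library are available. Lean on these libraries where they do the work, as an engineer would, in place of code of your own. Each camera call takes 0.05 s, during which the arm holds its last target. There are 200 camera calls.

## Working session

There is one attempt and no reset: what is moved stays moved. The work goes in short steps, Python scripts to look and compute and a shell command to move; the robot and the scene stay as the last step left them, time stands still between calls to the robot, and variables do not carry over. Pictures are saved under pics/ and viewed, at most 10 in all, crops included, and the job is handed in when it is done.

```bash
mkdir -p pics; cat > h.py <<'E'
import numpy as np, cv2
from workcell import sensors, imaging, order, spotter
from scipy.spatial.transform import Rotation as Ro
def tri(p,q):
    A=[]
    for n,u in (("side",p),("top",q)):
        c=imaging.calibration(n);x=cv2.undistortPoints(np.array([[u]],float),np.array(c["mtx"]),np.array(c["D"]))[0,0]
        P=np.c_[np.array(c["R"]),np.array(c["t"])]
        A+=[x[0]*P[2]-P[0],x[1]*P[2]-P[1]]
    v=np.linalg.svd(np.array(A))[2][-1];return v[:3]/v[3]
def plane(n,u,z):
    c=imaging.calibration(n);x=cv2.undistortPoints(np.array([[u]],float),np.array(c["mtx"]),np.array(c["D"]))[0,0]
    R=np.array(c["R"]);o=-R.T@np.array(c["t"]);d=R.T@np.array([*x,1]);return o+d*(z-o[2])/d[2]
def proj(n,X):
    c=imaging.calibration(n);return cv2.projectPoints(np.array(X,float).reshape(-1,3),cv2.Rodrigues(np.array(c["R"]))[0],np.array(c["t"],float),np.array(c["mtx"]),np.array(c["D"]))[0].reshape(-1,2)
E
python3 - <<'E'
from h import *
o=sensors.get_obs();print({k:np.round(v,3).tolist() for k,v in o.items()})
for n in("side","top"):
    cv2.imwrite(f"pics/{n}0.png",imaging.camera(n))
    c=imaging.calibration(n);print(n,-np.array(c["R"]).T@np.array(c["t"]))
    for l in("key","key_shoulder","key_tip","guard_handle","guard_hinge","vice_face","channel","cheek_gap","machine","plunger_tip"):
        print(l,[(np.round(d["pixel"],1).tolist(),round(d["conf"],2)) for d in spotter.look_for(l,n)[:4]])
E
```

```text
{'clock': 0.0, 'joint_pos': [1.325, 0.333, -0.065, 1.461, 0.022, 1.35, -0.088], 'joint_velocities': [-0.0, -0.001, -0.002, -0.0, 0.001, 0.001, 0.001], 'tau': [0.0, -62.544, 0.049, -39.162, 0.016, 0.01, 0.0], 'position': [0.138, -0.609, 0.248], 'ee_rot': [0.994, 0.111, -0.0, -0.001], 'ft_force': [-0.22, -0.967, -0.307], 'torque': [-0.03, -0.006, -0.013], 'grasp_force': 0.0, 'grip_width': 0.999}
side [0.05704521 0.67247874 0.8011345 ]
key [([274.3, 295.3], 0.83), ([243.5, 339.6], 0.77), ([238.8, 266.0], 0.73), ([270.0, 248.0], 0.56)]
key_shoulder [([272.3, 249.1], 0.76), ([238.5, 266.6], 0.67), ([273.2, 296.8], 0.58), ([244.8, 344.6], 0.58)]
key_tip [([243.2, 342.1], 0.88), ([273.6, 293.3], 0.76), ([268.7, 248.3], 0.74), ([237.3, 266.5], 0.69)]
guard_handle [([252.0, 182.9], 0.82)]
guard_hinge [([257.1, 182.7], 0.74), ([236.5, 266.7], 0.57), ([234.8, 173.6], 0.29)]
vice_face [([233.0, 173.0], 0.58)]
channel [([218.1, 174.1], 0.58)]
cheek_gap [([218.6, 174.8], 0.74), ([254.3, 180.4], 0.42), ([239.0, 263.7], 0.33)]
machine [([218.6, 171.8], 0.67)]
plunger_tip []
top [ 0.37232463 -0.05052843  1.51370785]
key [([225.8, 234.3], 0.63), ([182.2, 263.2], 0.52), ([189.2, 224.2], 0.5), ([137.3, 261.9], 0.47)]
key_shoulder [([225.1, 230.1], 0.64), ([185.2, 266.0], 0.62), ([186.8, 224.9], 0.51)]
key_tip [([190.2, 223.3], 0.73), ([137.7, 264.8], 0.65), ([176.9, 261.4], 0.53), ([222.6, 235.9], 0.5)]
guard_handle [([263.4, 188.4], 0.9)]
guard_hinge [([266.3, 186.6], 0.67)]
vice_face []
channel [([263.1, 142.3], 0.82)]
cheek_gap [([263.4, 143.8], 0.62)]
machine [([263.8, 142.2], 0.84), ([263.7, 187.0], 0.55)]
plunger_tip [([263.0, 143.8], 0.47)]
```

```bash
python3 - <<'E'
import cv2
a=cv2.imread("pics/side0.png")[100:380,140:400];b=cv2.imread("pics/top0.png")[60:340,100:400]
cv2.imwrite("pics/s1.png",cv2.resize(a,None,fx=2.14,fy=2.14,interpolation=2)[:600,:800])
cv2.imwrite("pics/t1.png",cv2.resize(b,None,fx=2.14,fy=2.14,interpolation=2)[:600,:800])
E
```

```text
(no output)
```

View pics/s1.png

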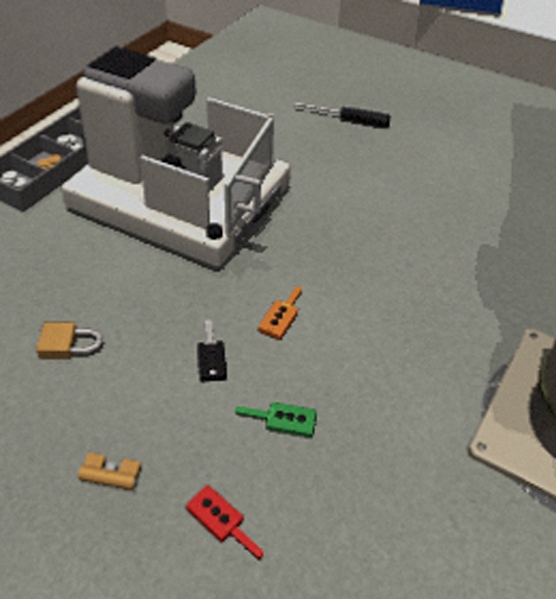

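View pics/t1.png

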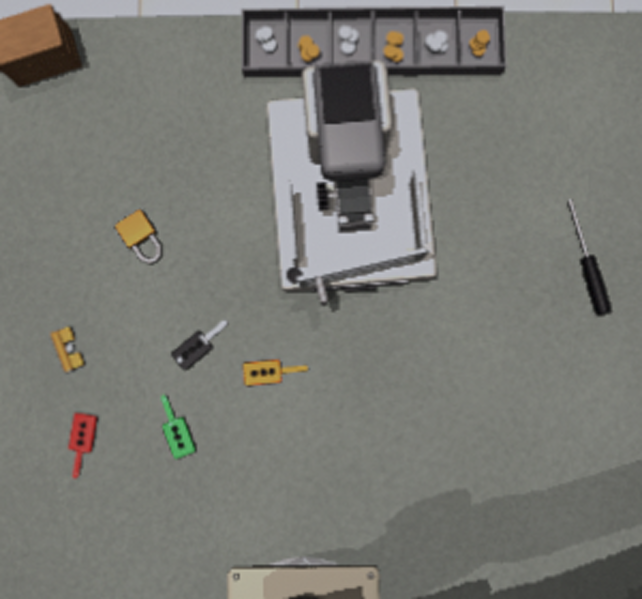

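```bash
python3 - <<'E'
import cv2,numpy as np
s=cv2.imread("pics/side0.png");t=cv2.imread("pics/top0.png")
a=cv2.resize(t[90:210,220:310],None,fx=4.4,fy=4.4,interpolation=2)
b=cv2.resize(s[115:235,165:280],None,fx=3.4,fy=3.4,interpolation=2)
k=cv2.resize(t[205:237,175:212],None,fx=5,fy=5,interpolation=2)
k2=cv2.resize(s[242:282,222:255],None,fx=4.8,fy=4.8,interpolation=2)
C=np.zeros((600,800,3),np.uint8)
C[:528,:396]=a;C[:408,400:791]=b;C[410:410+k.shape[0],400:400+k.shape[1]]=k;C[408:408+k2.shape[0],600:600+k2.shape[1]]=k2[:192]
print(a.shape,b.shape,k.shape,k2.shape)
cv2.imwrite("pics/c1.png",C)
E
```

```text
(528, 396, 3) (408, 391, 3) (160, 185, 3) (192, 158, 3)
```

View pics/c1.png

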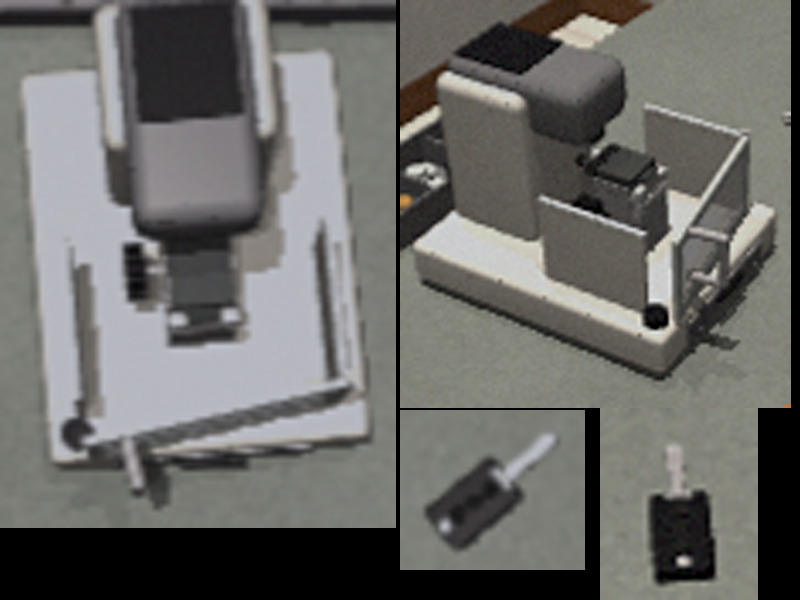

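```bash
cat > pix.py <<'E'
T=lambda p:[p[0]/4.4+220-.5,p[1]/4.4+90-.5]
S=lambda p:[(p[0]-400)/3.4+165-.5,p[1]/3.4+115-.5]
KT=lambda p:[(p[0]-400)/5+175-.5,(p[1]-410)/5+205-.5]
KS=lambda p:[(p[0]-600)/4.8+222-.5,(p[1]-408)/4.8+242-.5]
E
python3 - <<'E'
from h import *;from pix import *
np.set_printoptions(precision=4,suppress=True)
for n,p,z in[("BL",(22,75),.055),("BR",(330,53),.055),("FR",(368,435),.055),("FL",(52,458),.055),("plateL",(178,320),.145),("plateR",(232,317),.145),("doorHinge",(350,388),.15),("doorFree",(97,445),.15),("cheekL back",(72,245),.15),("cheekR back",(322,225),.15)]: print(n,plane("top",T(p),z))
for n,p,z in[("BL",(417,247),.055),("FL",(663,342),.055),("FR",(775,210),.055),("doorHinge",(748,135),.15),("doorFree",(680,240),.15),("cheekLb",(541,198),.15),("cheekLf",(648,232),.15),("cheekRb",(645,105),.15)]: print("s",n,plane("side",S(p),z))
print("handle top",tri(S((692,230)),T((128,442))),tri(S((722,235)),T((135,480))))
for n,s,t in[("tip",(672,447),(552,438)),("rear",(685,580),(443,532)),("frontL",(655,495),(487,462)),("frontR",(707,492),(520,492)),("rearL",(658,580),(428,515)),("rearR",(713,575),(460,548))]:
    print(n,tri(KS(s),KT(t)),plane("top",KT(t),.013),plane("side",KS(s),.013))
E
```

```text
BL [0.8338 0.0483 0.055 ]
BR [ 0.8485 -0.186   0.055 ]
FR [ 0.5553 -0.2074  0.055 ]
FL [0.5409 0.0267 0.055 ]
plateL [ 0.6267 -0.0667  0.145 ]
plateR [ 0.6284 -0.1045  0.145 ]
doorHinge [ 0.5765 -0.1855  0.15  ]
doorFree [ 0.5386 -0.0095  0.15  ]
cheekL back [0.68  0.007 0.15 ]
cheekR back [ 0.6924 -0.1686  0.15  ]
s BL [0.8273 0.0485 0.055 ]
s FL [0.5388 0.0259 0.055 ]
s FR [ 0.5587 -0.2056  0.055 ]
s doorHinge [ 0.5828 -0.187   0.15  ]
s doorFree [ 0.5419 -0.0086  0.15  ]
s cheekLb [0.6857 0.0107 0.15  ]
s cheekLf [ 0.5724 -0.0024  0.15  ]
s cheekRb [ 0.7022 -0.176   0.15  ]
handle top [ 0.542  -0.0302  0.1472] [ 0.5143 -0.0353  0.1502]
tip [0.4926 0.1184 0.0101] [0.4913 0.1174 0.013 ] [0.4921 0.1208 0.013 ]
rear [0.4305 0.1919 0.0035] [0.4294 0.19   0.013 ] [0.4268 0.198  0.013 ]
frontL [0.4755 0.1603 0.0177] [0.4757 0.1608 0.013 ] [0.4782 0.1573 0.013 ]
frontR [0.4546 0.1383 0.0126] [0.4555 0.1387 0.013 ] [0.4535 0.1381 0.013 ]
rearL [0.4421 0.2019 0.0059] [0.4408 0.2001 0.013 ] [0.4397 0.2065 0.013 ]
rearR [0.4194 0.1803 0.0035] [0.4187 0.1786 0.013 ] [0.4154 0.1863 0.013 ]
```

```bash
cat >> h.py <<'E'
np.set_printoptions(precision=4,suppress=True)
def goto(x,y,z,yaw):
    o=sensors.get_obs();R=Ro.from_quat(o["ee_rot"]);p=np.array(o["position"])
    c,s=np.cos(yaw),np.sin(yaw);G=Ro.from_matrix(np.array([[c,s,0],[s,-c,0],[0,0,-1.]]))
    return R.inv().apply(np.array([x,y,z])-p),(R.inv()*G).as_rotvec()
def st():
    o=sensors.get_obs();R=Ro.from_quat(o["ee_rot"]).as_matrix()
    print("t",round(o["clock"],2),"p",np.array(o["position"]),"yaw",round(np.degrees(np.arctan2(R[1,0],R[0,0])),2),"zax",R[:,2],"F",np.array(o["ft_force"]),"M",np.array(o["torque"]),"w",round(o["grip_width"],3),"gf",o["grasp_force"],"q",np.array(o["joint_pos"]))
E
python3 - <<'E'
from h import *;from pix import *
print(plane("top",T((139,489)),.146),plane("top",T((125,441)),.146))
print(goto(.511,-.037,.25,np.radians(12.7)))
E
```

```text
[ 0.5081 -0.0382  0.146 ] [ 0.5417 -0.0288  0.146 ]
(array([ 0.4902, -0.476 , -0.0017]), array([ 0.0001, -0.0001,  0.0012]))
```

```bash
python3 -m inch '[[[0.035,-0.034,0,0,0,0,-1],[0.07,-0.068,0,0,0,0,-1],[0.105,-0.102,0,0,0,0,-1],[0.14,-0.136,0,0,0,0,-1],[0.175,-0.17,0,0,0,0,-1],[0.21,-0.204,0,0,0,0,-1],[0.245,-0.238,0,0,0,0,-1],[0.28,-0.272,0,0,0,0,-1],[0.315,-0.306,0,0,0,0,-1],[0.35,-0.34,0,0,0,0,-1]]]'
python3 -c "
from h import *;st();print(goto(.51,-.038,.25,np.radians(12.7)))"
```

```text
clock: 2.1
position: [0.4051, -0.1989, 0.2487]
ee_rot: [0.994, 0.111, 0.0, 0.001]
ft_force: [0.7, -0.5, 0.3]
grip_width: 0.996
grasp_force: 0.0
t 2.1 p [ 0.4051 -0.1989  0.2487] yaw 12.75 zax [ 0.0007 -0.001  -1.    ] F [ 0.7132 -0.5229  0.3095] M [-0.0751 -0.0527 -0.0579] w 0.996 gf 0.0 q [ 0.8629 -0.0311 -0.4924  1.8712 -0.0146  1.2968 -0.9736]
(array([ 0.1378, -0.1337, -0.0014]), array([ 0.0011, -0.0005,  0.001 ]))
```

```bash
python3 -m inch '[[[0.035,-0.034,0,0,0,0,-1],[0.07,-0.068,0,0,0,0,-1],[0.105,-0.102,0,0,0,0,-1],[0.138,-0.134,0,0,0,0,-1],[0.138,-0.134,0.02,0,0,0,-1],[0.138,-0.134,0.035,0,0,0,-1],[0.138,-0.134,0.045,0,0,0,-1],[0.138,-0.134,0.045,0,0,0,-1]]]'
python3 - <<'E'
from h import *;st()
s=imaging.camera("side");t=imaging.camera("top")
C=np.zeros((450,800,3),np.uint8)
C[:450,:400]=cv2.resize(s[100:212,215:315],(400,450),interpolation=2)
C[:450,400:]=cv2.resize(t[120:232,210:310],(400,450),interpolation=2)
cv2.imwrite("pics/c2.png",C)
E
```

```text
clock: 2.9
position: [0.5082, -0.0407, 0.2018]
ee_rot: [0.994, 0.11, -0.001, -0.0]
ft_force: [-0.6, -0.5, -0.1]
grip_width: 1.004
grasp_force: 0.0
t 2.9 p [ 0.5082 -0.0407  0.2018] yaw 12.65 zax [-0.0026 -0.0002 -1.    ] F [-0.6135 -0.4613 -0.1448] M [-0.045  -0.0597  0.0803] w 1.004 gf 0.0 q [ 0.6205  0.173  -0.6868  1.7921  0.1166  1.22   -1.4494]
```

View pics/c2.png

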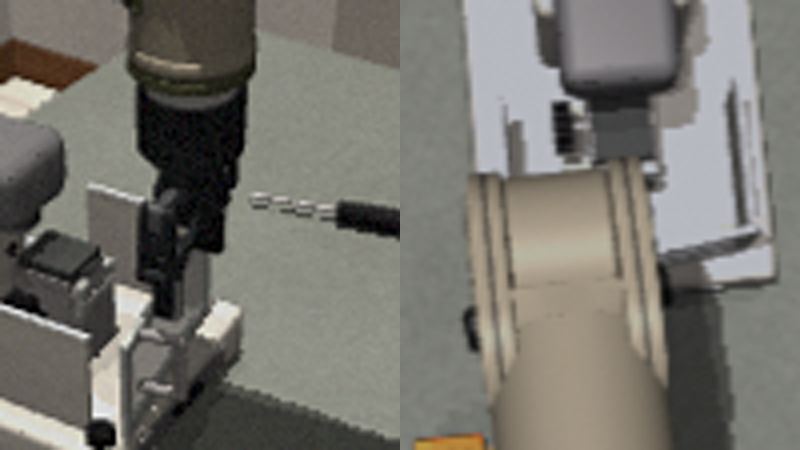

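```bash
python3 -m inch '[[[0.001,-0.002,0.02,0,0,0,-1],[0.001,-0.002,0.04,0,0,0,-1],[0.001,-0.002,0.06,0,0,0,-1],[0.001,-0.002,0.074,0,0,0,-1],[0.001,-0.002,0.077,0,0,0,-1],[0.001,-0.002,0.077,0,0,0,-1]]]' && python3 -m inch '[[[0,0,0,0,0,0,0],[0,0,0,0,0,0,0.3],[0,0,0,0,0,0,0.6],[0,0,0,0,0,0,0.6],[0,0,0,0,0,0,0.6],[0,0,0,0,0,0,0.6]]]' 25
python3 -c "
from h import *;st()"
```

```text
clock: 3.6
position: [0.51, -0.0375, 0.1267]
ee_rot: [0.994, 0.111, 0.0, 0.0]
ft_force: [0.2, 0.5, 0.4]
grip_width: 1.001
grasp_force: 0.0
clock: 4.2
position: [0.5099, -0.0373, 0.1263]
ee_rot: [0.994, 0.111, 0.0, 0.0]
ft_force: [0.0, 0.5, -0.5]
grip_width: 0.199
grasp_force: 0.0
t 4.2 p [ 0.5099 -0.0373  0.1263] yaw 12.77 zax [ 0.0001 -0.0001 -1.    ] F [ 0.0251  0.4617 -0.4924] M [-0.0445  0.0199 -0.0091] w 0.199 gf 0.0 q [ 0.5899  0.2605 -0.6771  1.8743  0.1852  1.0696 -1.5083]
```

```bash
python3 -m inch '[[[0,0,0,0,0,0,0.7],[0,0,0,0,0,0,0.8],[0,0,0,0,0,0,0.9],[0,0,0,0,0,0,1],[0,0,0,0,0,0,1],[0,0,0,0,0,0,1]]]' 25
python3 -c "
from h import *;st()"
```

```text
clock: 4.8
position: [0.51, -0.0375, 0.1264]
ee_rot: [0.994, 0.111, 0.0, 0.0]
ft_force: [1.6, -2.8, 1.0]
grip_width: 0.11
grasp_force: 24.4
t 4.8 p [ 0.51   -0.0375  0.1264] yaw 12.75 zax [ 0.0003 -0.0003 -1.    ] F [ 1.5851 -2.8048  0.9621] M [-0.4264 -0.2239  0.0112] w 0.11 gf 24.389210790395737 q [ 0.59    0.2606 -0.677   1.8742  0.1855  1.0695 -1.5084]
```

```bash
cat >> h.py <<'E'
def arc(hx,hy,degs):
    o=sensors.get_obs();R=Ro.from_quat(o["ee_rot"]);p=np.array(o["position"]);h=np.array([hx,hy,p[2]])
    for a in degs:
        W=Ro.from_euler("z",a,degrees=True)
        print([*np.round(R.inv().apply(h+W.apply(p-h)-p),4).tolist(),*np.round((R.inv()*W*R).as_rotvec(),3).tolist(),1])
E
python3 -c "
from h import *;arc(.58,-.186,[3,7,11,16,21,26,31,36,40])"
```

```text
[-0.0083, 0.0021, -0.0, 0.0, 0.0, -0.052, 1]
[-0.0193, 0.0055, -0.0, 0.0, 0.0, -0.122, 1]
[-0.0299, 0.0097, -0.0, 0.0, 0.0, -0.192, 1]
[-0.0428, 0.016, -0.0, 0.0, 0.0, -0.279, 1]
[-0.0551, 0.0234, -0.0, 0.0, 0.0, -0.367, 1]
[-0.0667, 0.0318, -0.0, 0.0, 0.0, -0.454, 1]
[-0.0775, 0.0412, -0.0, 0.0, 0.0, -0.541, 1]
[-0.0874, 0.0515, 0.0, 0.0, 0.0, -0.628, 1]
[-0.0947, 0.0603, 0.0, 0.0, 0.0, -0.698, 1]
```

```bash
python3 -m inch '[[[-0.008,0.002,0,0,0,-0.052,1],[-0.019,0.0055,0,0,0,-0.122,1],[-0.03,0.01,0,0,0,-0.192,1],[-0.043,0.016,0,0,0,-0.279,1],[-0.055,0.0235,0,0,0,-0.367,1],[-0.067,0.032,0,0,0,-0.454,1],[-0.067,0.032,0,0,0,-0.454,1]]]' 25
python3 -c "
from h import *;st();arc(.58,-.186,[5,10,16,22,28,34,40,46,52,56])"
```

```text
clock: 5.5
position: [0.4512, -0.0853, 0.1264]
ee_rot: [0.943, 0.332, 0.0, 0.001]
ft_force: [5.1, -4.4, -6.3]
grip_width: 0.107
grasp_force: 24.7
t 5.5 p [ 0.4512 -0.0853  0.1264] yaw 38.82 zax [ 0.0011 -0.0014 -1.    ] F [ 5.0537 -4.3525 -6.3031] M [-0.8797 -1.0637  0.0058] w 0.107 gf 24.666945040225983 q [ 0.7673  0.1387 -0.7131  1.9983  0.1067  1.0394 -0.8884]
[-0.0137, 0.0038, 0.0, -0.0, 0.0, -0.087, 1]
[-0.0271, 0.0089, 0.0, -0.0, 0.0, -0.175, 1]
[-0.0424, 0.0164, 0.0, -0.0, 0.0, -0.279, 1]
[-0.0569, 0.0255, 0.0, -0.0, 0.001, -0.384, 1]
[-0.0704, 0.0361, 0.0001, -0.0, 0.001, -0.489, 1]
[-0.0827, 0.048, 0.0001, -0.0, 0.001, -0.593, 1]
[-0.0936, 0.0612, 0.0001, -0.0, 0.001, -0.698, 1]
[-0.1031, 0.0754, 0.0001, -0.0, 0.001, -0.803, 1]
[-0.1111, 0.0905, 0.0002, -0.0, 0.002, -0.908, 1]
[-0.1156, 0.101, 0.0002, -0.0, 0.002, -0.977, 1]
```

```bash
python3 -m inch '[[[-0.0135,0.004,0,0,0,-0.087,1],[-0.027,0.009,0,0,0,-0.175,1],[-0.0425,0.0165,0,0,0,-0.279,1],[-0.057,0.0255,0,0,0,-0.384,1],[-0.0705,0.036,0,0,0,-0.489,1],[-0.083,0.048,0,0,0,-0.593,1],[-0.0935,0.061,0,0,0,-0.698,1],[-0.0935,0.061,0,0,0,-0.698,1]]]' 25
python3 -c "
from h import *;st();arc(.58,-.186,[5,10,15,20,24,28,30])"
```

```text
clock: 6.3
position: [0.4173, -0.1911, 0.1263]
ee_rot: [0.772, 0.635, 0.001, 0.0]
ft_force: [2.4, 1.0, 0.0]
grip_width: 0.107
grasp_force: 26.0
t 6.3 p [ 0.4173 -0.1911  0.1263] yaw 78.85 zax [ 0.0015  0.     -1.    ] F [2.4308 0.9926 0.0457] M [-0.0546 -0.3641  0.019 ] w 0.107 gf 26.014853417873383 q [ 0.9646  0.1315 -0.6634  2.0009  0.0933  1.0373  0.0634]
[-0.0137, 0.0038, 0.0, 0.0, 0.0, -0.087, 1]
[-0.027, 0.0087, 0.0, 0.0, 0.0, -0.175, 1]
[-0.0398, 0.0148, 0.0, 0.0, 0.0, -0.262, 1]
[-0.0521, 0.022, 0.0, 0.0, 0.001, -0.349, 1]
[-0.0614, 0.0285, 0.0, 0.0, 0.001, -0.419, 1]
[-0.0702, 0.0357, 0.0, 0.0, 0.001, -0.489, 1]
[-0.0745, 0.0395, 0.0, 0.0, 0.001, -0.524, 1]
```

```bash
python3 -m inch '[[[-0.0135,0.004,0,0,0,-0.087,1],[-0.027,0.009,0,0,0,-0.175,1],[-0.04,0.015,0,0,0,-0.262,1],[-0.052,0.022,0,0,0,-0.349,1],[-0.0615,0.0285,0,0,0,-0.419,1],[-0.07,0.0355,0,0,0,-0.489,1],[-0.07,0.0355,0,0,0,-0.489,1]]]' 25
python3 -c "
from h import *;st()"
python3 -m inch '[[[0,0,0,0,0,0,0],[0,0,0,0,0,0,-0.5],[0,0,0,0,0,0,-0.5],[0,0,0,0,0,0,-0.5],[0,0,-0.04,0,0,0,-0.5],[0,0,-0.08,0,0,0,-0.5],[0,0,-0.1,0,0,0,-0.5],[0,0,-0.1,0,0,0,-0.5]]]'
python3 -c "
from h import *;st();print(goto(.447,.1705,.15,np.radians(131)))"
```

```text
clock: 7.0
position: [0.4382, -0.2659, 0.1263]
ee_rot: [0.597, 0.803, -0.0, -0.0]
ft_force: [-2.6, -2.7, 4.6]
grip_width: 0.109
grasp_force: 26.7
t 7.0 p [ 0.4382 -0.2659  0.1263] yaw 106.76 zax [-0. -0. -1.] F [-2.5955 -2.6753  4.6365] M [-0.5176  0.6643 -0.0431] w 0.109 gf 26.683050468564034 q [ 1.0404  0.2589 -0.6526  1.872   0.1783  1.0689  0.61  ]
clock: 7.8
position: [0.4395, -0.2654, 0.2295]
ee_rot: [0.596, 0.803, -0.0, 0.003]
ft_force: [0.2, -0.0, -0.6]
grip_width: 0.748
grasp_force: 0.0
t 7.8 p [ 0.4395 -0.2654  0.2295] yaw 106.78 zax [ 0.0042 -0.0034 -1.    ] F [ 0.1558 -0.0154 -0.6049] M [ 0.0414 -0.0558  0.0471] w 0.748 gf 0.0 q [ 1.0722  0.1486 -0.6692  1.7537  0.0979  1.2672  0.6724]
(array([0.4155, 0.1328, 0.0781]), array([ 0.002 ,  0.005 , -0.4227]))
```

```bash
python3 - <<'E'
from h import *
s=imaging.camera("side");t=imaging.camera("top");cv2.imwrite("pics/s2.png",s);cv2.imwrite("pics/t2.png",t)
C=np.zeros((600,800,3),np.uint8)
a=cv2.resize(t[100:220,225:305],(400,600),interpolation=2)
b=cv2.resize(s[140:215,205:275],(400,428),interpolation=2)
C[:,:400]=a;C[:428,400:]=b
cv2.imwrite("pics/c3.png",C)
E
```

```text
(no output)
```

View pics/c3.png

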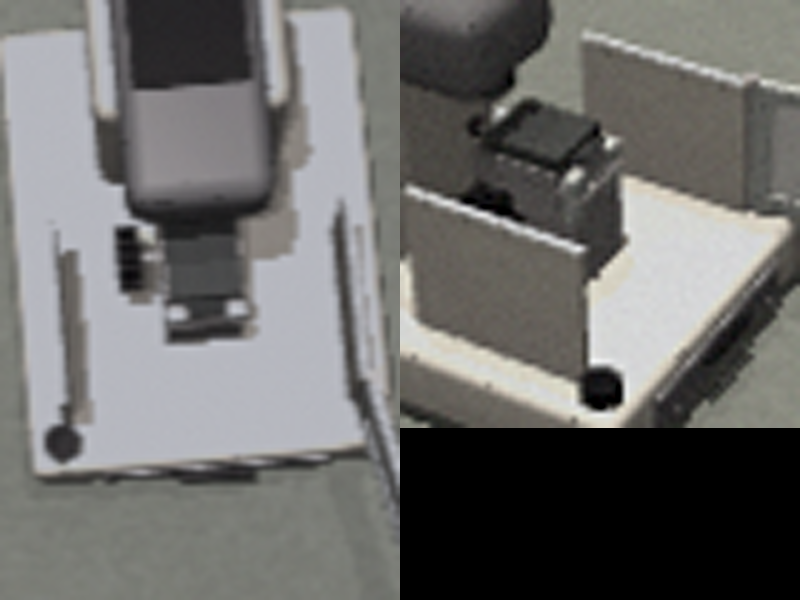

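```bash
python3 -m inch '[[[0.045,0.013,0,0,0,-0.045,-0.5],[0.09,0.027,0,0,0,-0.09,-0.5],[0.135,0.042,0,0,0,-0.135,-0.5],[0.18,0.057,0,0,0,-0.18,-0.5],[0.225,0.072,0,0,0,-0.225,-0.5],[0.27,0.086,0,0,0,-0.27,-0.5],[0.315,0.1,0,0,0,-0.315,-0.5],[0.36,0.115,0,0,0,-0.36,-0.5],[0.39,0.125,0,0,0,-0.4,-0.5],[0.4155,0.133,0,0,0,-0.423,-0.5]]]'
python3 -c "
from h import *;st();print(goto(.447,.1705,.1,np.radians(131)))"
```

```text
clock: 8.9
position: [0.4444, 0.1732, 0.2253]
ee_rot: [0.413, 0.911, -0.0, -0.001]
ft_force: [-0.1, -0.8, -0.2]
grip_width: 0.75
grasp_force: 0.0
t 8.9 p [0.4444 0.1732 0.2253] yaw 131.21 zax [-0.0013  0.     -1.    ] F [-0.0505 -0.7833 -0.2221] M [ 0.0013 -0.0346  0.0467] w 0.75 gf 0.0 q [ 0.6027  0.1301 -1.1203  1.8248  0.1221  1.2632  0.1676]
(array([-0.0039,  0.0003,  0.1253]), array([-0.001 , -0.0009,  0.0036]))
```

```bash
python3 - <<'E'
from h import *
T=lambda p:[p[0]/5+225-.5,p[1]/5+100-.5]
S=lambda p:[(p[0]-400)/5.71+205-.5,p[1]/5.71+140-.5]
print(tri(S((570,181)),T((177,314))),tri(S((612,148)),T((237,310))))
for n,p,z in[("L",(177,314),.145),("R",(237,310),.145),("bl",(165,338),.115),("br",(243,334),.115),("vl",(165,225),.145),("vr",(243,222),.145),("cLf",(70,405),.15),("cLb",(55,225),.15),("cRf",(362,385),.15),("cRb",(338,205),.15),("FL",(33,465),.055),("FR",(372,445),.055),("BL",(3,40),.055),("BR",(348,12),.055),("hinge",(355,412),.15)]: print(n,plane("top",T(p),z))
for n,p,z in[("L",(570,175),.145),("R",(612,142),.145),("cLf",(584,248),.15),("cLb",(403,190),.15),("cRf",(745,78),.15),("cRb",(583,35),.15)]: print("s",n,plane("side",S(p),z))
E
python3 -m inch '[[[-0.004,0,0.04,0,0,0.004,-0.3],[-0.004,0,0.08,0,0,0.004,-0.3],[-0.004,0,0.12,0,0,0.004,-0.3],[-0.004,0,0.15,0,0,0.004,-0.3],[-0.004,0,0.16,0,0,0.004,-0.3],[-0.004,0,0.16,0,0,0.004,-0.3]]]'
python3 - <<'E'
from h import *;st()
s=imaging.camera("side");t=imaging.camera("top")
C=np.zeros((400,800,3),np.uint8)
C[:,:400]=cv2.resize(s[225:289,208:272],(400,400),interpolation=2)
C[:,400:]=cv2.resize(t[190:254,165:229],(400,400),interpolation=2)
cv2.imwrite("pics/c4.png",C)
E
```

```text
[ 0.6301 -0.0659  0.1321] [ 0.6303 -0.1042  0.1332]
L [ 0.6264 -0.0665  0.145 ]
R [ 0.6285 -0.1035  0.145 ]
bl [ 0.6168 -0.0591  0.115 ]
br [ 0.6188 -0.1082  0.115 ]
vl [ 0.6825 -0.0598  0.145 ]
vr [ 0.6838 -0.1081  0.145 ]
cLf [ 0.5699 -0.0004  0.15  ]
cLb [0.6821 0.0081 0.15  ]
cRf [ 0.5802 -0.179   0.15  ]
cRb [ 0.6928 -0.1668  0.15  ]
FL [0.5445 0.0274 0.055 ]
FR [ 0.5551 -0.1936  0.055 ]
BL [0.8305 0.0463 0.055 ]
BR [ 0.8473 -0.1846  0.055 ]
hinge [ 0.5636 -0.1743  0.15  ]
s L [ 0.6239 -0.0558  0.145 ]
s R [ 0.6232 -0.0956  0.145 ]
s cLf [ 0.5737 -0.0004  0.15  ]
s cLb [0.6881 0.0125 0.15  ]
s cRf [ 0.5917 -0.1889  0.15  ]
s cRb [ 0.7013 -0.1746  0.15  ]
clock: 9.5
position: [0.4467, 0.1682, 0.065]
ee_rot: [0.416, 0.909, -0.001, -0.002]
ft_force: [-1.1, 0.4, 0.9]
grip_width: 0.649
grasp_force: 0.0
t 9.5 p [0.4467 0.1682 0.065 ] yaw 130.83 zax [-0.0034  0.     -1.    ] F [-1.1068  0.4394  0.876 ] M [0.0128 0.0378 0.0124] w 0.649 gf 0.0 q [ 0.4404  0.3833 -1.0058  1.9929  0.3892  0.9757 -0.0451]
```

View pics/c4.png

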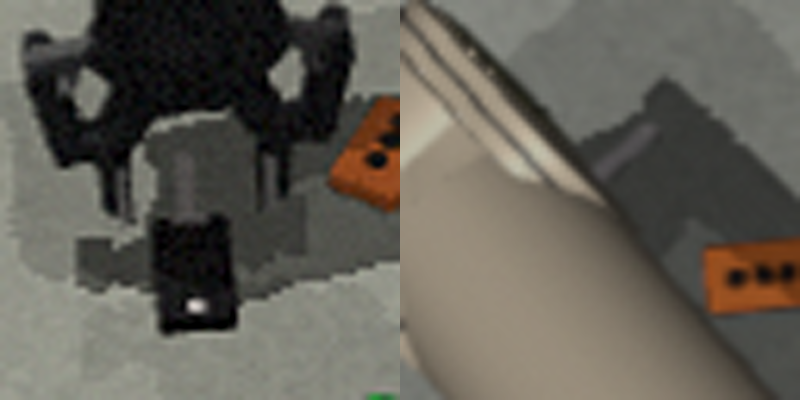

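```bash
python3 -m inch '[[[0.004,0.0015,0.02,0,0,0,-0.2],[0.004,0.0015,0.035,0,0,0,-0.06],[0.004,0.0015,0.041,0,0,0,-0.06],[0.004,0.0015,0.041,0,0,0,-0.06],[0.004,0.0015,0.041,0,0,0,-0.06]]]'
python3 -c "
from h import *;st()"
```

```text
clock: 10.1
position: [0.4469, 0.1723, 0.0259]
ee_rot: [0.416, 0.909, 0.0, 0.0]
ft_force: [0.6, 0.5, 0.0]
grip_width: 0.535
grasp_force: 0.0
t 10.1 p [0.4469 0.1723 0.0259] yaw 130.79 zax [ 0.0006  0.0001 -1.    ] F [0.6004 0.5407 0.0031] M [-0.1035 -0.0454 -0.046 ] w 0.535 gf 0.0 q [ 0.3782  0.4511 -0.9532  2.0161  0.4683  0.9073 -0.1144]
```

```bash
python3 -m inch '[[[0.001,0,0.002,0,0,0,-0.06],[0.001,0,0.004,0,0,0,-0.06],[0.001,0,0.006,0,0,0,-0.06],[0.001,0,0.006,0,0,0,-0.06]]]'
python3 -m inch '[[[0,0,0,0,0,0,0],[0,0,0,0,0,0,0.1],[0,0,0,0,0,0,0.2],[0,0,0,0,0,0,0.3],[0,0,0,0,0,0,0.4],[0,0,0,0,0,0,0.4]]]' 40
python3 -c "
from h import *;st()"
```

```text
clock: 10.5
position: [0.4458, 0.1729, 0.0191]
ee_rot: [0.416, 0.909, -0.0, -0.0]
ft_force: [1.0, -0.3, 1.1]
grip_width: 0.531
grasp_force: 0.0
clock: 11.1
position: [0.4461, 0.1731, 0.0196]
ee_rot: [0.416, 0.909, 0.0, 0.0]
ft_force: [-0.9, -1.3, 6.3]
grip_width: 0.407
grasp_force: 39.7
t 11.1 p [0.4461 0.1731 0.0196] yaw 130.8 zax [ 0.0004 -0.0001 -1.    ] F [-0.9203 -1.3047  6.3341] M [-0.1879  0.2874  0.0204] w 0.407 gf 39.72997426986694 q [ 0.3682  0.4612 -0.945   2.0203  0.4802  0.8968 -0.1258]
```

```bash
python3 -m inch '[[[0,0,0,0,0,0,0.5],[0,0,0,0,0,0,0.5],[0,0,-0.01,0,0,0,0.5],[0,0,-0.04,0,0,0,0.5],[0,0,-0.08,0,0,0,0.5],[0,0,-0.12,0,0,0,0.5],[0,0,-0.16,0,0,0,0.5],[0,0,-0.18,0,0,0,0.5],[0,0,-0.18,0,0,0,0.5]]]' 70
python3 -c "
from h import *;st();print(goto(.5246,-.0918,.2,np.radians(183.8)))"
```

```text
clock: 12.0
position: [0.4472, 0.1737, 0.2023]
ee_rot: [0.416, 0.909, 0.001, 0.002]
ft_force: [-0.6, -0.3, -1.1]
grip_width: 0.4
grasp_force: 70.1
t 12.0 p [0.4472 0.1737 0.2023] yaw 130.8 zax [ 0.005   0.0001 -1.    ] F [-0.6389 -0.3201 -1.1096] M [-0.0067 -0.0325  0.0072] w 0.4 gf 70.06246447563171 q [ 0.5961  0.1687 -1.1309  1.8535  0.1654  1.2158  0.1255]
(array([-0.2516, -0.1148,  0.0027]), array([ 0.0021,  0.0047, -0.9251]))
```

```bash
python3 -m inch '[[[-0.02,-0.009,0,0,0,-0.08,0.5],[-0.045,-0.02,0,0,0,-0.18,0.5],[-0.075,-0.034,0,0,0,-0.28,0.5],[-0.105,-0.048,0,0,0,-0.38,0.5],[-0.135,-0.062,0,0,0,-0.48,0.5],[-0.165,-0.075,0,0,0,-0.58,0.5],[-0.195,-0.089,0,0,0,-0.68,0.5],[-0.22,-0.1,0,0,0,-0.78,0.5],[-0.24,-0.11,0,0,0,-0.88,0.5],[-0.2515,-0.115,0,0,0,-0.925,0.5]]]'
python3 -m inch '[[[0,0,0.001,0,0,0,0.5],[0,0,0,0,0,0,0.5],[0,0,0,0,0,0,0.5]]]'
python3 -c "
from h import *;st();print(goto(.5246,-.0918,.1431,np.radians(183.8)))"
```

```text
clock: 13.0
position: [0.5228, -0.0947, 0.1981]
ee_rot: [-0.034, 0.999, 0.0, -0.001]
ft_force: [-0.6, 0.0, -0.2]
grip_width: 0.397
grasp_force: 70.2
clock: 13.3
position: [0.5229, -0.0912, 0.1992]
ee_rot: [-0.033, 0.999, 0.0, -0.0]
ft_force: [-0.1, 0.2, -0.1]
grip_width: 0.4
grasp_force: 70.2
t 13.3 p [ 0.5229 -0.0912  0.1992] yaw -176.18 zax [-0.0002  0.0001 -1.    ] F [-0.0679  0.2318 -0.0921] M [ 0.0557 -0.0072 -0.0344] w 0.4 gf 70.15340209007263 q [ 1.0096  0.3358 -1.083   1.7333  0.3104  1.2609  1.4908]
(array([-0.0017, -0.0007,  0.0561]), array([ 0.0002, -0.0002,  0.0004]))
```

```bash
python3 -m inch '[[[-0.0015,-0.0005,0.02,0,0,0,0.5],[-0.0015,-0.0005,0.04,0,0,0,0.5],[-0.0015,-0.0005,0.053,0,0,0,0.5],[-0.0015,-0.0005,0.056,0,0,0,0.5],[-0.0015,-0.0005,0.056,0,0,0,0.5],[-0.0015,-0.0005,0.056,0,0,0,0.5]]]'
python3 - <<'E'
from h import *;st()
s=imaging.camera("side");t=imaging.camera("top");cv2.imwrite("pics/s3.png",s)
C=np.zeros((525,800,3),np.uint8)
C[:,:525]=cv2.resize(s[135:210,200:275],(525,525),interpolation=2)
C[:275,525:]=cv2.resize(t[110:200,225:315],(275,275),interpolation=2)
cv2.imwrite("pics/c5.png",C)
E
```

```text
clock: 13.9
position: [0.5251, -0.0927, 0.1441]
ee_rot: [-0.033, 0.999, -0.0, 0.001]
ft_force: [0.8, -0.3, -1.0]
grip_width: 0.4
grasp_force: 70.1
t 13.9 p [ 0.5251 -0.0927  0.1441] yaw -176.2 zax [ 0.0011 -0.0003 -1.    ] F [ 0.8181 -0.2612 -1.0043] M [-0.0561  0.0086  0.0415] w 0.4 gf 70.13795614242554 q [ 0.9674  0.4026 -1.0438  1.791   0.3777  1.1656  1.4429]
```

View pics/c5.png

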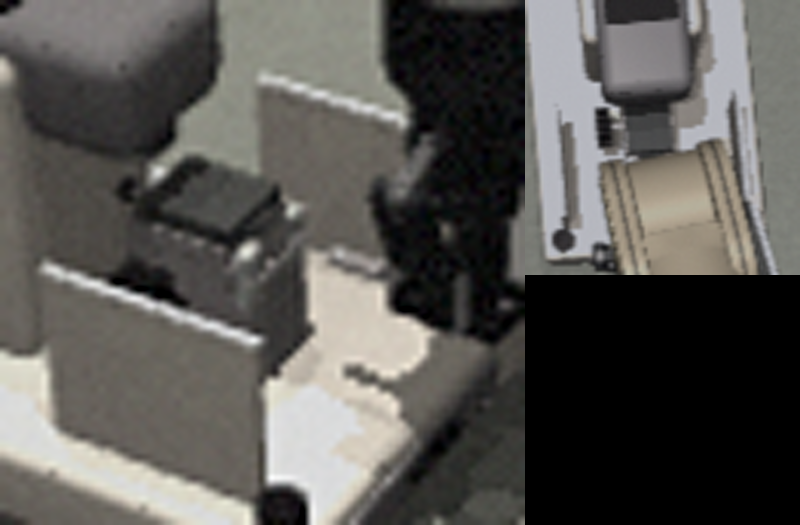

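```bash
python3 - <<'E'
from h import *
o=np.array(sensors.get_obs()["position"]);d=np.array([.9978,.0663,0]);l=np.array([-.0663,.9978,0])
P=[o+d*.0736-[0,0,.0131],o+d*.0316-[0,0,.0131]]
v=np.array([.626,-.0851,.130])
P+=[v,v+l*.0185,v-l*.0185]+[v+l*.0185+[0,0,.015],v-l*.0185+[0,0,.015],v+l*.0185-[0,0,.015]]
for n,q in zip("tip shoulder face L R Ltop Rtop Lbot".split(),(proj("side",np.array(P))+.5-[200,135])*7): print(n,q)
E
```

```text
tip [329.2171 257.9413]
shoulder [407.3507 284.4223]
face [277.9885 243.9575]
L [257.0037 263.8805]
R [298.5202 224.4667]
Ltop [255.8869 237.5786]
Rtop [297.7616 198.4244]
Lbot [258.1036 289.7591]
```

```bash
python3 -m inch '[[[-0.008,0.0007,0.001,0,0,0,0.5],[-0.016,0.0007,0.001,0,0,0,0.5],[-0.024,0.0007,0.001,0,0,0,0.5],[-0.028,0.0007,0.001,0,0,0,0.5],[-0.032,0.0007,0.001,0,0,0,0.5],[-0.036,0.0007,0.001,0,0,0,0.5],[-0.036,0.0007,0.001,0,0,0,0.5],[-0.036,0.0007,0.001,0,0,0,0.5]]]'
python3 -c "
from h import *;st()"
```

```text
clock: 14.8
position: [0.5605, -0.0898, 0.1423]
ee_rot: [-0.033, 0.999, 0.0, -0.0]
ft_force: [-0.4, 0.5, -0.4]
grip_width: 0.399
grasp_force: 70.1
t 14.8 p [ 0.5605 -0.0898  0.1423] yaw -176.19 zax [-0.0001  0.     -1.    ] F [-0.3725  0.5366 -0.3983] M [-0.0355  0.0028  0.0362] w 0.399 gf 70.1378881931305 q [ 0.8813  0.4807 -1.0051  1.7048  0.4324  1.1982  1.4027]
```

```bash
python3 -m inch '[[[-0.001,0.0004,-0.001,0,0,0,0.5],[-0.003,0.0004,-0.001,0,0,0,0.5],[-0.005,0.0004,-0.001,0,0,0,0.5],[-0.007,0.0004,-0.001,0,0,0,0.5],[-0.009,0.0004,-0.001,0,0,0,0.5],[-0.011,0.0004,-0.001,0,0,0,0.5],[-0.013,0.0004,-0.001,0,0,0,0.5],[-0.015,0.0004,-0.001,0,0,0,0.5],[-0.015,0.0004,-0.001,0,0,0,0.5]]]'
python3 -c "
from h import *;st()"
```

```text
clock: 15.7
position: [0.5757, -0.0884, 0.1433]
ee_rot: [-0.033, 0.999, 0.0, 0.0]
ft_force: [-0.8, 0.3, -0.7]
grip_width: 0.397
grasp_force: 70.1
t 15.7 p [ 0.5757 -0.0884  0.1433] yaw -176.2 zax [ 0.0001  0.0001 -1.    ] F [-0.7647  0.2572 -0.6827] M [-0.0024  0.0131  0.01  ] w 0.397 gf 70.13812780380249 q [ 0.8481  0.5099 -0.9911  1.6652  0.4506  1.2147  1.391 ]
```

```bash
python3 -m inch '[[[-0.002,0,0,0,0,0,0.5],[-0.004,0,0,0,0,0,0.5],[-0.006,0,0,0,0,0,0.5],[-0.008,0,0,0,0,0,0.5],[-0.01,0,0,0,0,0,0.5],[-0.01,0,0,0,0,0,0.5]]]'
python3 -c "
from h import *;st()"
python3 -m inch '[[[-0.002,0,0,0,0,0,0.5],[-0.004,0,0,0,0,0,0.5],[-0.006,0,0,0,0,0,0.5],[-0.006,0,0,0,0,0,0.5]]]'
python3 -c "
from h import *;st()"
```

```text
clock: 16.3
position: [0.5855, -0.0878, 0.1432]
ee_rot: [-0.033, 0.999, -0.0, -0.0]
ft_force: [-0.2, 0.3, -0.2]
grip_width: 0.396
grasp_force: 70.1
t 16.3 p [ 0.5855 -0.0878  0.1432] yaw -176.2 zax [-0.0003 -0.     -1.    ] F [-0.2237  0.2844 -0.2357] M [-0.0375  0.0808 -0.004 ] w 0.396 gf 70.1386034488678 q [ 0.8267  0.5294 -0.9815  1.6394  0.4625  1.2251  1.3845]
clock: 16.7
position: [0.5911, -0.0874, 0.143]
ee_rot: [-0.033, 0.999, -0.0, -0.001]
ft_force: [-5.5, 0.1, 0.4]
grip_width: 0.396
grasp_force: 70.2
t 16.7 p [ 0.5911 -0.0874  0.143 ] yaw -176.2 zax [-0.0014 -0.0001 -1.    ] F [-5.5378  0.0638  0.3575] M [-0.0101  1.1365 -0.0399] w 0.396 gf 70.17107248306274 q [ 0.8141  0.541  -0.9759  1.624   0.4693  1.2318  1.381 ]
```

```bash
for i in 1; do python3 -m inch '[[[-0.001,0,0,0,0,0,0.5],[-0.002,0,0,0,0,0,0.5],[-0.002,0,0,0,0,0,0.5]]]'; python3 -m inch '[[[-0.001,0,0,0,0,0,0.5],[-0.001,0,0,0,0,0,0.5]]]';done
```

```text
clock: 17.0
position: [0.5928, -0.0873, 0.1429]
ee_rot: [-0.033, 0.999, -0.0, -0.001]
ft_force: [-7.7, -0.0, -0.4]
grip_width: 0.4
grasp_force: 70.2
clock: 17.2
position: [0.5933, -0.0873, 0.1428]
ee_rot: [-0.033, 0.999, -0.0, -0.002]
ft_force: [-9.4, 0.2, 2.0]
grip_width: 0.397
grasp_force: 70.3
```

```bash
python3 -m inch '[[[-0.001,0,0,0,0,0,0.5],[-0.001,0,0,0,0,0,0.5]]]';python3 -c "
from h import *;st()"
```

```text
clock: 17.4
position: [0.5934, -0.0873, 0.1426]
ee_rot: [-0.033, 0.999, -0.0, -0.003]
ft_force: [-14.1, -1.0, 3.6]
grip_width: 0.397
grasp_force: 70.6
t 17.4 p [ 0.5934 -0.0873  0.1426] yaw -176.2 zax [-0.0053 -0.0007 -1.    ] F [-14.1309  -1.0111   3.6104] M [-0.0801  2.7981  0.077 ] w 0.397 gf 70.57743072509766 q [ 0.8062  0.5483 -0.9722  1.615   0.4731  1.2386  1.3789]
```

```bash
python3 -m inch '[[[-0.0007,0,0,0,0,0,0.5],[-0.001,0,0,0,0,0,0.5],[-0.001,0,0,0,0,0,0.5],[-0.001,0,0,0,0,0,0.5]]]'
python3 - <<'E'
from h import *;st()
s=imaging.camera("side");t=imaging.camera("top")
C=np.zeros((525,800,3),np.uint8)
C[:,:525]=cv2.resize(s[135:210,200:275],(525,525),interpolation=2)
C[:367,525:]=cv2.resize(t[110:230,225:315],(275,367),interpolation=2)
cv2.imwrite("pics/c6.png",C)
o=np.array(sensors.get_obs()["position"]);d=np.array([.9978,.0663,0])
print((proj("side",o+d*.0316-[0,0,.0131])+.5-[200,135])*7)
E
```

```text
clock: 17.8
position: [0.5935, -0.0873, 0.1424]
ee_rot: [-0.033, 0.999, -0.0, -0.004]
ft_force: [-18.0, -0.4, 6.4]
grip_width: 0.397
grasp_force: 70.8
t 17.8 p [ 0.5935 -0.0873  0.1424] yaw -176.19 zax [-0.0073 -0.0011 -1.    ] F [-18.0091  -0.4356   6.3572] M [-0.1198  3.8399  0.2288] w 0.397 gf 70.8225417137146 q [ 0.8043  0.5498 -0.9712  1.6131  0.4739  1.2411  1.3785]
[[279.8296 245.6654]]
```

View pics/c6.png

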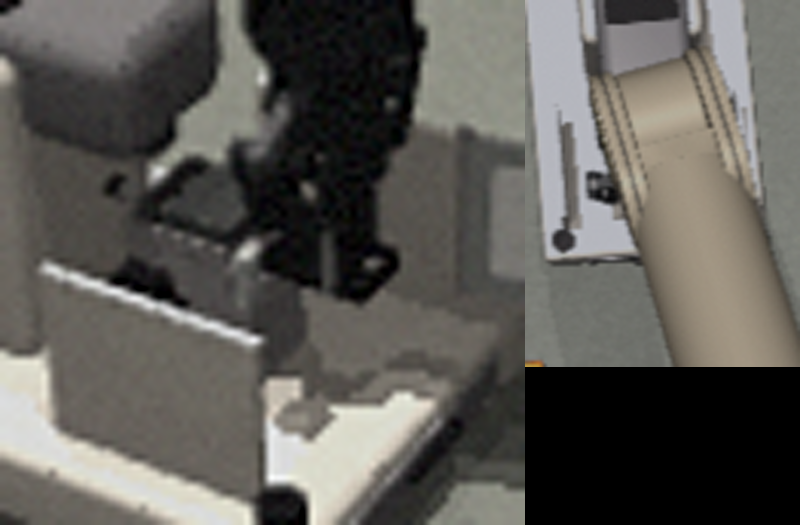

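```bash
python3 -m inch '[[[0,0,-0.0004,0,-0.003,0,0.5],[0,0,-0.0008,0,-0.006,0,0.5],[0,0,-0.0008,0,-0.006,0,0.5],[0,0,-0.0008,0,-0.006,0,0.5]]]'
python3 -c "
from h import *;st()"
```

```text
clock: 18.3
position: [0.5934, -0.0873, 0.1426]
ee_rot: [-0.033, 0.999, -0.0, -0.001]
ft_force: [-15.0, -0.2, 0.8]
grip_width: 0.397
grasp_force: 70.2
t 18.3 p [ 0.5934 -0.0873  0.1426] yaw -176.19 zax [-0.0015 -0.0004 -1.    ] F [-14.9681  -0.2355   0.8265] M [-0.0676  3.43    0.1222] w 0.397 gf 70.23733377456665 q [ 0.8088  0.5459 -0.9734  1.6181  0.4725  1.2337  1.3794]
```

```bash
python3 -m inch '[[[-0.0005,0,0,0,-0.001,0,0.5],[-0.001,0,0,0,-0.002,0,0.5],[-0.001,0,0,0,-0.002,0,0.5],[-0.001,0,0,0,-0.002,0,0.5],[-0.001,0,0,0,-0.002,0,0.5]]]'
python3 -c "
from h import *;st();print(order.hand_in())"
```

```text
clock: 18.8
position: [0.5935, -0.0874, 0.1425]
ee_rot: [-0.033, 0.999, -0.0, -0.001]
ft_force: [-20.9, 0.1, 5.0]
grip_width: 0.399
grasp_force: 70.6
t 18.8 p [ 0.5935 -0.0874  0.1425] yaw -176.19 zax [-0.0018 -0.0007 -1.    ] F [-20.8898   0.06     5.0204] M [-0.226   4.5158  0.2363] w 0.399 gf 70.5818223953247 q [ 0.8083  0.5464 -0.9731  1.6178  0.4731  1.234   1.3792]
the job is handed in; nothing more can be done
None
```

The job is handed in at 18.8 s: the guard door was swung to about 102° (1.78 rad), and the key is pushed in until it stopped moving, which I take to be the shoulder on the vice plates, still gripped at 70 N and pressed with about 21 N.

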